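# Right the hexagonal speaker, set it on its charger under the lamp and switch it on

## Task

The little six-sided speaker on the hall table has been left lying the wrong way round: roll it over until its orange control flat faces straight up and set it down like that, centred on the white charging puck under the edge of the lampshade. Let go of it, then press its round white power button right in and take your hand away, leaving it centred on the puck. Do not drop the speaker, do not bump the lamp, and leave everything else on the table where it is.

Things in the scene. Friction and masses are not known exactly. Their poses are not given: they have to be found in the camera images.
- speaker_center (a point): Centre of a loose six-sided light-blue speaker, 0.2 kg: 60 mm long (x; the plain end faces at x=+/-30 mm are good to grip), 54 mm across flats, 62 across edges, flats 31 mm wide. Lying on a flat, this point is 27 mm up. z points out of the ORANGE flat; the black rubber flat is opposite. At the start z points sideways, 30 deg below level: two 60 deg rolls about x, the short way, bring orange up.
- power_top (a point): Centre of the outer face of the speaker's round white power button, 18 mm diameter, in the middle of the orange flat and standing 4 mm proud of it, so 31 mm from speaker_center along its z
- power (a joint): Travel of the power button into the speaker: 0 out, 0.003 (m) right in. It springs back. About 2 N starts it, 4.2 N holds it right in
- pad_center (a point): Centre of the level top of the fixed round charging puck (white rim, black face, brass dot at the centre; 90 mm diameter, 8 mm thick, so 8 mm above the table). x points to the lamp's upright axis, 175 mm away; this centre is 15 mm inside the shade's rim seen from above, so an upright tool would hit the shade: lean its upper end away from the lamp by 30 to 40 deg.
- lamp: Fixed table lamp; origin on its upright axis at the table. Grey clay urn 215 mm high, 200 mm diameter at its widest 125 mm up and 124 mm at the foot; linen shade whose lower rim is 380 mm across and 285 mm above the table, narrowing to 200 mm across at 450 mm up
- books: Bystander: stack of two books, 170 x 240 x 50 mm, origin under the centre; not to be moved
- candle: Bystander: candle in an amber glass, 72 mm diameter, 85 mm high, origin under the centre; not to be moved
- dish: Bystander: blue dish with keys, 120 mm diameter, 24 mm high, origin under the centre; not to be moved
- case: Bystander: brown spectacle case, 155 (x) x 58 x 36 mm, origin under the centre; not to be moved
- pot: Bystander: terracotta pot with a succulent, 90 mm diameter, 72 mm high plus leaves to 105 mm, origin under the centre; not to be moved
- matches: Bystander: matchbox, 54 (x) x 36 x 16 mm, origin under the centre; not to be moved
Mind the look-alikes: they are no part of the job. What is meant by the part that bears pad_center is not purple, and is the larger of those in its own colour.

How it is judged:
By the outcome, as a careful person would: the job done as asked, in the order asked, and still so for the second after the job is handed in, with the robot touching nothing.
It also fails if it takes over 58 s, if anything falls off the work surface, if the arm or the gripper's body presses on something with over 40 N, if the wrist force passes 120 N, or if a joint passes its speed limit or range.

## Robot

A 6-joint arm with a two-finger parallel gripper is mounted at the origin on the work surface. World frame = base frame: x ahead of the robot, y to its left, z up, the work surface at z = 0. Lengths are in m, angles in rad, forces in N, time in s.
With the tool pointing down it reaches from about 0.35 to 0.85 m from the base axis. Payload 8.1 kg.
Tool frame: the origin (TCP) lies between the finger pads; the fingertips stand 14 mm ahead of it and the grasp point (between the pads) lies 5 mm behind it (robot.tip_reach is the z of the fingertips in the tool frame, in m); z points along the fingers, y is the line along which they close (so a half turn about z gives the same grasp; the last joint's range is limited). The gripper opens to 93 mm and grips with 3 to 60 N. Pads are 15 mm wide; open, the fingers measure 128 mm over their backs; the gripper's body (75 mm by 188 mm) begins 65 mm behind the grasp point.
Start: joints at [1.251, 0.13, 1.488, -0, 1.523, -0.085], TCP at [0.14, 0.584, 0.233] pointing down, gripper open.
Joint ranges: [-2.96, 2.96], [-0.89, 2.26], [0.02, 2.5], [-1.34, 4.48], [0, 2.73], [-2.66, 2.66]. Speed limits (rad/s): [2.39, 2.39, 2.79, 3.14, 3.14, 3.14].

## Interface

Orientations are given as a rotation vector (axis times angle).
In Python, from plant import robot gives the robot as it stands. The module is installed in compiled form; this text tells all that it offers.
- The arm moves only by the shell command python3 -m handwheel 'ROWS' [FORCE]. ROWS is JSON, a list of rows, each a list of 7 numbers: the closure, from -1 (fully open) to 1 (shut), then the shift along the tool's x, y, z each as a share of 100 cm, from -1 to 1, then the turn, a rotation vector about the tool's x, y, z each as a share of 180 degrees, from -1 to 1. In form: [[grip, tx, ty, tz, rx, ry, rz], ...]. A call has 1 to 20 rows; each row is the pose to reach, as a shift and turn from the pose commanded when the call began, along the tool's axes at that moment, turning the shorter way round; what a row does not reach only later rows make up. A row lasts 1/8 s, in which the tool goes at most 62.5 mm and 10.7 degrees, less where a joint would pass 70% of its speed; a pose out of reach is approached as far as the arm can. A call with a number of a shift or a turn outside -1 to 1 is refused whole. A call with a gripper value outside its range is refused whole. The fingers move at their own pace and stop on an object; FORCE is the grip in N (left out, the last holds). Time passes only in rows, so rows that repeat a pose let the fingers close. It gives the time, the measured TCP pose, the force, the opening and the grip force at its end, in the units of the state.
- robot.read_state(): the state, without advancing time (a new reading comes with each control period).
- robot.read_camera(name): name is "scene" or "top" or "wrist"; returns a dict with "frame" (400x640x3 uint8, red, green, blue), "fx", "fy", "cx", "cy" (pixels), "rvec" (rotation vector, rad) and "tvec" (3), from world to camera coordinates, as OpenCV has them; the wrist camera has in their place "T_tool_cam" (4x4, takes a point from camera to tool coordinates, whose origin is the TCP and whose axes are the flange's). Camera axes: x right, y down, z forward; pixel columns grow to the right and rows downward; lengths in m; the calibration is good to about 2 mm. A picture is of the moment at which its call begins: read the wrist's pose just before it. There is no depth.
- robot.close_job(): hands the job in; it is judged then, once.
Trained networks look in a picture, given as the dict that the camera call returned (one of the last four; its "shot" number tells which), for a name from the list of things; names that differ only in an ending like _2 or _b are one class to them, and where a whole thing is asked for, a point or a joint stands for the part that bears it (a point fixed in the world has none). Each returns a list of dicts, best first, with "conf" (0 to 1); they miss things now and then, are a little off and sometimes report something else, mostly with a low value. They report only what shows in the picture. A call takes as long as a camera call. They do not tell look-alikes from the thing itself.
- robot.regions_of(picture, name): "mask" (400x640 bool, what is visible of it) and "rect" ([left, top, right, bottom] in pixels, round what is visible of it).
The state is a dict: "t": time; "q": joint angles; "dq": joint speeds; "joint_torque": joint torques, N m; "tool_pos": TCP position; "orientation": TCP orientation; "force": force on the tool from outside, world axes, zero at the start; "wrist_torque": the same for the moment, N m; "opening": finger opening in m; "gripper_force": force on a finger pad.
Only numpy, scipy, OpenCV 4.12 (cv2) and the standard library are available. Lean on these libraries where they do the work, as an engineer would, in place of code of your own. Each camera call takes 0.05 s, during which the arm holds its last target. There are 200 camera calls.

## Working session

There is one attempt and no reset: what is moved stays moved. The work goes in short steps, Python scripts to look and compute and a shell command to move; the robot and the scene stay as the last step left them, time stands still between calls to the robot, and variables do not carry over. Pictures are saved under pics/ and viewed, at most 10 in all, crops included, and the job is handed in when it is done.

```bash
mkdir -p pics; cat > h.py <<'E'
import numpy as np,cv2
from scipy.spatial.transform import Rotation as R
from plant import robot
def save(p,n): cv2.imwrite('pics/'+n,p['frame'][:,:,::-1])
def cam(p,st=None):
    K=np.array([[p['fx'],0,p['cx']],[0,p['fy'],p['cy']],[0,0,1]])
    if 'rvec' in p and p['rvec'] is not None:
        Rw=R.from_rotvec(p['rvec']).as_matrix(); t=np.array(p['tvec']); return K,Rw.T,-Rw.T@t
    T=np.eye(4);T[:3,:3]=R.from_rotvec(st['orientation']).as_matrix();T[:3,3]=st['tool_pos'];T=T@np.array(p['T_tool_cam'])
    return K,T[:3,:3],T[:3,3]
def plane(c,uv,z):
    K,Rc,o=c; d=Rc@np.linalg.inv(K)@np.array([uv[0],uv[1],1.]); return o+d*(z-o[2])/d[2]
def proj(c,X):
    K,Rc,o=c; q=K@(Rc.T@(np.array(X)-o)); return q[:2]/q[2]
E
python3 - <<'E'
from h import *
for n in ['scene','top']:
    p=robot.read_camera(n); save(p,n+'0.png'); c=cam(p); print(n,c[2].round(3),p['fx'])
    for k,z in [('speaker_center',.027),('pad_center',.008),('lamp',.285),('power_top',.03),('books',.05),('candle',.085),('dish',.024),('case',.036),('pot',.09),('matches',.016)]:
        for r in robot.regions_of(p,k)[:3]:
            m=r['mask']; v,u=np.nonzero(m); print(k,round(r['conf'],2),r['rect'],plane(c,(u.mean(),v.mean()),z).round(3)[:2])
E
```

```text
scene [ 1.279 -0.011  0.844] 366.5555981267942
speaker_center 0.63 [404.8, 206.9, 427.9, 234.4] [0.53  0.128]
pad_center 0.98 [276.2, 210.0, 305.6, 234.1] [ 0.57  -0.241]
pad_center 0.72 [309.9, 155.4, 329.0, 168.8] [ 0.299 -0.209]
pad_center 0.62 [321.5, 177.1, 372.9, 202.6] [ 0.406 -0.103]
lamp 0.38 [318.0, 234.4, 360.5, 265.1] [ 0.86  -0.063]
books 0.75 [370.3, 246.8, 475.4, 339.9] [0.779 0.14 ]
books 0.28 [136.2, 61.9, 291.2, 237.4] [ 0.301 -0.601]
candle 0.95 [486.0, 191.8, 521.0, 228.1] [0.501 0.348]
dish 0.65 [313.6, 231.2, 362.3, 267.4] [ 0.664 -0.087]
case 0.85 [324.8, 176.2, 371.0, 204.5] [ 0.435 -0.096]
pot 0.72 [484.1, 223.6, 520.5, 262.9] [0.628 0.326]
matches 0.53 [430.2, 192.7, 451.4, 211.9] [0.422 0.201]
top [ 0.336 -0.156  1.142] 377.3218693299261
speaker_center 0.95 [212.8, 199.6, 238.5, 220.4] [0.53  0.124]
pad_center 0.9 [332.2, 180.2, 358.6, 209.8] [ 0.563 -0.241]
pad_center 0.7 [325.5, 275.1, 348.7, 299.6] [ 0.294 -0.211]
lamp 0.89 [346.5, 83.9, 510.0, 237.1] [ 0.561 -0.395]
power_top 0.51 [271.9, 232.6, 329.0, 262.3] [ 0.416 -0.102]
books 0.7 [176.1, 110.1, 261.4, 167.0] [0.742 0.13 ]
candle 0.57 [122.3, 217.2, 156.4, 245.9] [0.46  0.346]
dish 0.63 [276.7, 145.5, 315.8, 189.3] [ 0.659 -0.091]
case 0.63 [272.1, 230.4, 326.7, 260.5] [ 0.416 -0.104]
pot 0.71 [131.0, 173.5, 166.6, 200.1] [0.584 0.329]
matches 0.78 [190.1, 243.5, 212.7, 252.1] [0.413 0.197]
```

View pics/scene0.png

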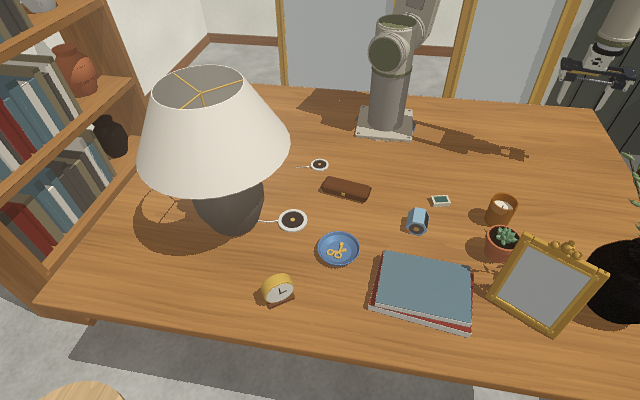

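View pics/top0.png

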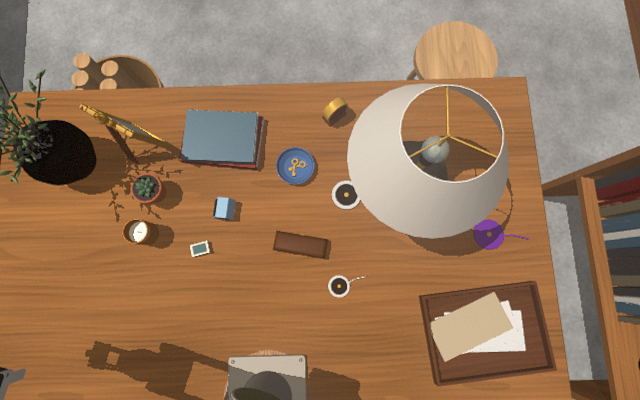

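```bash
python3 - <<'E'
from h import *
s=cv2.imread('pics/scene0.png');t=cv2.imread('pics/top0.png')
z=lambda im,u,v,w,h,k: cv2.resize(im[v:v+h,u:u+w],None,fx=k,fy=k,interpolation=cv2.INTER_CUBIC)
a=np.hstack([z(s,390,195,50,50,8),z(t,200,185,50,50,8)])
b=np.hstack([z(s,260,150,80,40+10,5)[:200],z(s,260,195,80,40,5)])
cv2.imwrite('pics/crop.png',np.vstack([a,b[:200]]))
E
```

```text
(no output)
```

View pics/crop.png

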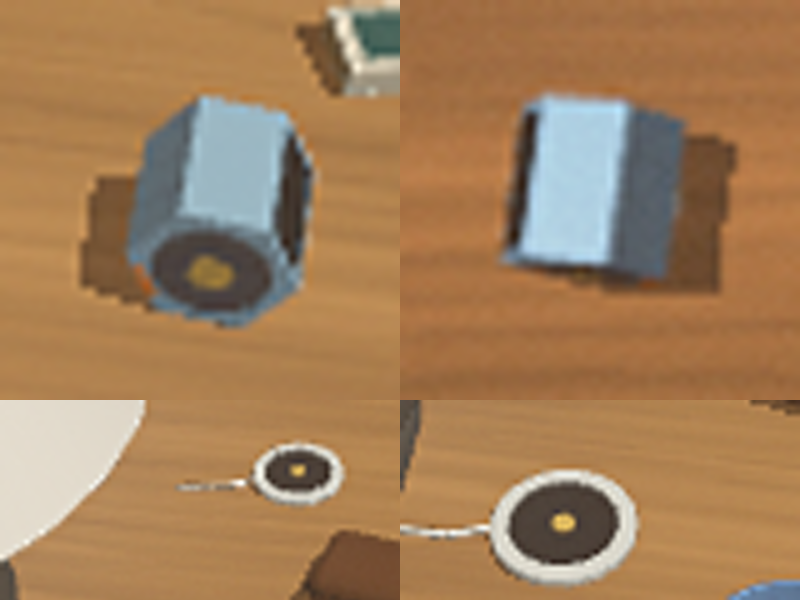

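```bash
cat >> h.py <<'E'
def hexpts(x,y,yaw,z0=.027):
    a=np.radians(np.arange(30,390,60)+0); r=.027/np.cos(np.pi/6)
    P=np.array([[s*.03,r*np.cos(t+np.pi/6),r*np.sin(t+np.pi/6)] for s in(-1,1) for t in a])
    return P@R.from_euler('z',yaw).as_matrix().T+[x,y,z0]
def fit(obs,x0,z0=.027):
    from scipy.optimize import minimize
    def f(q):
        s=0
        for c,m in obs:
            uv=np.array([proj(c,X) for X in hexpts(*q,z0)])
            h=cv2.convexHull((uv*16).round().astype(np.int32)); im=np.zeros(m.shape,np.uint8)
            cv2.fillConvexPoly(im,h,1,shift=4); s+=1-(im.astype(bool)&m).sum()/(im.astype(bool)|m).sum()
        return s
    S=np.array([x0]+[np.array(x0)+d for d in([.01,0,0],[0,.01,0],[0,0,.25])])
    r=minimize(f,x0,method='Nelder-Mead',options=dict(initial_simplex=S,xatol=1e-4,fatol=1e-4)); return r.x,r.fun
def goto(p,Rm,st=None):
    st=st or robot.read_state(); R0=R.from_rotvec(st['orientation'])
    d=R0.inv().apply(np.array(p)-st['tool_pos']); w=(R0.inv()*Rm).as_rotvec()/np.pi
    print('row',d.round(4),w.round(4),'deg',round(np.linalg.norm(w)*180,1))
def tool(yaw,lean):
    # closing line (tool y) along world x turned by yaw; lean>0: fingers point toward -(perp), hand upper end toward +perp
    return R.from_euler('z',yaw)*R.from_euler('x',-lean)*R.from_matrix(np.array([[0,1,0],[1,0,0],[0,0,-1]]).T)
E
python3 - <<'E'
from h import *
obs=[];C={}
for n in ['scene','top']:
    p=robot.read_camera(n);c=cam(p);C[n]=c
    r=robot.regions_of(p,'speaker_center'); 
    if r: obs.append((c,r[0]['mask']))
for o in (obs[:1],obs[1:],obs):
    if o: print(fit(o,[.53,.126,-.15]))
print(plane(C['scene'],(292.6,219.4),.008),plane(C['top'],(346.5,195),.008), 'lamp',plane(C['top'],(451.5,133),.45),plane(C['scene'],(204,86),.45))
t=C['top']
for a,b in [((218,197.5),(214.4,218)),((228.7,198),(226.3,218))]: print(plane(t,a,.054)[:2]-plane(t,b,.054)[:2])
s=robot.read_state();print(s['t'],s['tool_pos'],R.from_rotvec(s['orientation']).as_matrix().round(2),s['opening'])
print(tool(0,0).as_matrix())
E
```

```text
(array([ 0.53096735,  0.12662701, -0.09454059]), np.float64(0.03958691910499135))
(array([ 0.53093047,  0.12578086, -0.13233731]), np.float64(0.048879837067209775))
(array([ 0.53048773,  0.12631683, -0.1097582 ]), np.float64(0.0923935091277891))
[ 0.5671591  -0.24156555  0.008     ] [ 0.56507413 -0.24718146  0.008     ] lamp [ 0.59153712 -0.41892833  0.45      ] [ 0.59551411 -0.40119783  0.45      ]
[ 0.06073091 -0.00924968]
[ 0.0593012  -0.00608698]
1.3 [0.13955569 0.58354728 0.23261468] [[-0.97  0.23 -0.  ]
 [ 0.23  0.97 -0.  ]
 [ 0.   -0.   -1.  ]] 0.09278713142363207
[[ 0.  1.  0.]
 [ 1.  0.  0.]
 [ 0.  0. -1.]]
```

```bash
python3 - <<'E'
from h import *
T=tool(-.115,-np.radians(28)); z=T.apply([0,0,1]); c=np.array([.5305,.1263,.027])
print(z); goto(c-.13*z,T)
E
```

```text
[ 0.05387031  0.4663706  -0.88294759]
row [-0.4939 -0.4144  0.0908] [-0.1127  0.1271  0.452 ] deg 86.9
```

```bash
python3 -m handwheel '[[-1,-0.3,-0.25,0.0,-0.1127,0.1271,0.452],[-1,-0.3,-0.25,0.0,-0.1127,0.1271,0.452],[-1,-0.3,-0.25,0.0,-0.1127,0.1271,0.452],[-1,-0.3,-0.25,0.0,-0.1127,0.1271,0.452],[-1,-0.3,-0.25,0.0,-0.1127,0.1271,0.452],[-1,-0.494,-0.414,0.09,-0.1127,0.1271,0.452],[-1,-0.494,-0.414,0.09,-0.1127,0.1271,0.452],[-1,-0.494,-0.414,0.09,-0.1127,0.1271,0.452],[-1,-0.494,-0.414,0.09,-0.1127,0.1271,0.452],[-1,-0.494,-0.414,0.09,-0.1127,0.1271,0.452],[-1,-0.494,-0.414,0.09,-0.1127,0.1271,0.452],[-1,-0.494,-0.414,0.09,-0.1127,0.1271,0.452],[-1,-0.494,-0.414,0.09,-0.1127,0.1271,0.452],[-1,-0.494,-0.414,0.09,-0.1127,0.1271,0.452]]'
python3 - <<'E'
from h import *
st=robot.read_state();p=robot.read_camera('wrist');c=cam(p,st);save(p,'w1.png')
T=tool(-.115,-np.radians(28)); z=T.apply([0,0,1]); C=np.array([.5305,.1263,.027])
print(st['q']);goto(C-.13*z,T)
for r in robot.regions_of(p,'speaker_center')[:2]:
    print(r['conf'],r['rect'],fit([(c,r['mask'])],[.5305,.1263,-.115]))
goto(C+.005*z,T)
E
```

```text
t: 3.05
tool_pos: [0.5233, 0.0669, 0.1431]
orientation: [-2.067, -1.845, -0.516]
force: [-0.3, 0.2, 0.7]
opening: 0.0933
gripper_force: 0.0
[-0.30067923  0.00375188  1.86856784  0.48826938  1.39040661 -0.30595036]
row [-0.0018  0.0003  0.0007] [ 0.     -0.      0.0005] deg 0.1
0.81 [279.9, 160.7, 350.6, 227.7] (array([ 0.53073253,  0.12487466, -0.11185817]), np.float64(0.019960079840319334))
0.25 [170.3, 109.7, 223.4, 174.1] (array([ 0.5305,  0.1263, -0.115 ]), np.float64(1.0))
row [-0.0017  0.0002  0.1357] [0.0001 0.     0.0005] deg 0.1
```

View pics/w1.png

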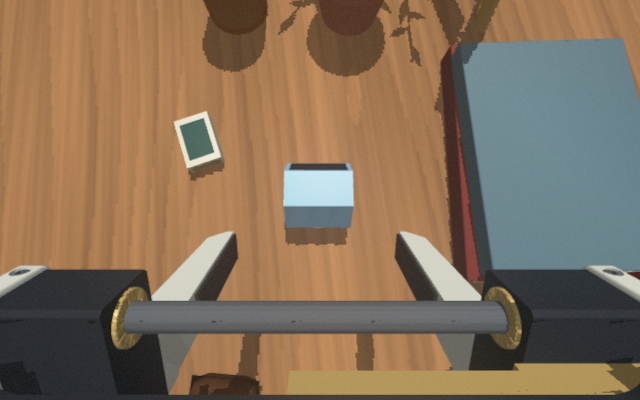

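```bash
python3 -m handwheel '[[-1,-0.002,0,0.06,0,0,0],[-1,-0.002,0,0.11,0,0,0],[-1,-0.002,0,0.135,0,0,0],[-1,-0.002,0,0.135,0,0,0],[0.4,-0.002,0,0.135,0,0,0],[0.4,-0.002,0,0.135,0,0,0],[0.4,-0.002,0,0.135,0,0,0],[0.4,-0.002,0,0.135,0,0,0],[1,-0.002,0,0.135,0,0,0],[1,-0.002,0,0.135,0,0,0]]' 25
python3 - <<'E'
from h import *
T=tool(-.115,-np.radians(28)); z=T.apply([0,0,1]); C=np.array([.5305,.1255,.027])
print(robot.read_state()['opening'])
goto(C+.005*z+[0,0,.05],T)
T=tool(-.115,np.radians(32)); z=T.apply([0,0,1])
goto(C+.005*z+[0,0,.05],T)
goto(C+.005*z+[0,0,.0],T)
E
```

```text
t: 4.4
tool_pos: [0.5315, 0.1268, 0.0233]
orientation: [-2.069, -1.844, -0.517]
force: [-1.6, -3.9, 5.9]
opening: 0.0599
gripper_force: 25.0
0.05985549191403294
row [ 0.024  -0.0008 -0.0431] [0.0004 0.     0.    ] deg 0.1
row [ 0.0197 -0.0008 -0.0456] [ 4.000e-04 -3.333e-01 -2.000e-04] deg 60.0
row [-0.0038 -0.0008 -0.0015] [ 4.000e-04 -3.333e-01 -2.000e-04] deg 60.0
```

```bash
python3 -m handwheel '[[1,0.024,0,-0.043,0,0,0],[1,0.024,0,-0.043,0,0,0],[1,0.02,0,-0.045,0,-0.3333,0],[1,0.02,0,-0.045,0,-0.3333,0],[1,0.02,0,-0.045,0,-0.3333,0],[1,0.02,0,-0.045,0,-0.3333,0],[1,0.02,0,-0.045,0,-0.3333,0],[1,0.02,0,-0.045,0,-0.3333,0],[1,0.02,0,-0.045,0,-0.3333,0],[1,0.02,0,-0.045,0,-0.3333,0]]' 25
python3 - <<'E'
from h import *
st=robot.read_state();p=robot.read_camera('scene');save(p,'s2.png');im=cv2.imread('pics/s2.png')[140:290,340:500]
cv2.imwrite('pics/s2c.png',cv2.resize(im,None,fx=4,fy=4,interpolation=cv2.INTER_CUBIC))
C=np.array([.5305,.1255,.027]);T=tool(-.115,np.radians(32)); z=T.apply([0,0,1])
for h in (.01,.001,0): goto(C+.005*z+[0,0,h],T)
E
```

```text
t: 5.65
tool_pos: [0.5299, 0.1235, 0.0707]
orientation: [2.026, 1.806, -0.581]
force: [0.0, -1.2, -2.6]
opening: 0.0599
gripper_force: 25.0
row [ 0.0202 -0.0001  0.033 ] [-0.0003 -0.0007 -0.0002] deg 0.1
row [ 0.025  -0.0001  0.0406] [-0.0003 -0.0007 -0.0002] deg 0.1
row [ 0.0255 -0.0001  0.0415] [-0.0003 -0.0007 -0.0002] deg 0.1
```

View pics/s2c.png

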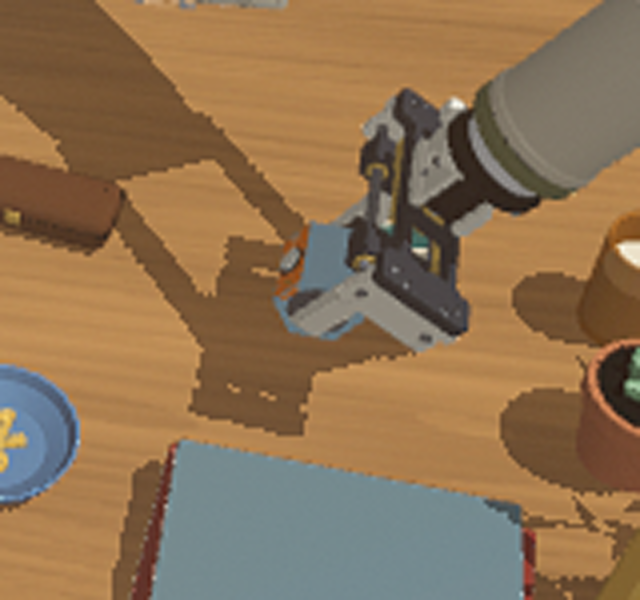

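```bash
python3 -m handwheel '[[1,0.016,0,0.026,0,0,0],[1,0.0225,0,0.0365,0,0,0],[1,0.0245,0,0.04,0,0,0],[1,0.025,0,0.041,0,0,0],[1,0.025,0,0.041,0,0,0]]' 25
python3 -c "
from h import *
C=np.array([.5305,.1255,.027]);T=tool(-.115,np.radians(32)); z=T.apply([0,0,1])
goto(C+.005*z,T)"
```

```text
t: 6.32
tool_pos: [0.5309, 0.1234, 0.0244]
orientation: [2.025, 1.803, -0.579]
force: [-0.1, -0.3, -2.0]
opening: 0.0599
gripper_force: 25.0
row [ 0.0004 -0.0006  0.0018] [ 0.0002 -0.0003 -0.0003] deg 0.1
```

```bash
python3 -m handwheel '[[1,0.0004,0,0.0006,0,0,0],[1,0.0007,0,0.0011,0,0,0],[1,0.0008,0,0.0014,0,0,0],[1,0.0008,0,0.0014,0,0,0]]' 25
```

```text
t: 6.82
tool_pos: [0.531, 0.1235, 0.0241]
orientation: [2.024, 1.803, -0.579]
force: [-2.6, 2.0, 10.5]
opening: 0.0598
gripper_force: 25.0
```

```bash
python3 -m handwheel '[[0,0,0,0,0,0,0],[-1,0,0,0,0,0,0],[-1,0,0,0,0,0,0],[-1,0,0,0,0,0,0],[-1,0,0,-0.05,0,0,0],[-1,0,0,-0.11,0,0,0],[-1,0,0,-0.13,0,0,0],[-1,0,0,-0.13,0,0,0]]'
python3 - <<'E'
from h import *
st=robot.read_state();p=robot.read_camera('wrist');c=cam(p,st)
for r in robot.regions_of(p,'speaker_center')[:1]:
    print(r['conf'],r['rect'],fit([(c,r['mask'])],[.5305,.1263,-.115]))
T=tool(-.115,-np.radians(25)); z=T.apply([0,0,1]); C=np.array([.5305,.1258,.027])
goto(C-.12*z,T)
E
```

```text
t: 7.82
tool_pos: [0.5391, 0.1925, 0.1332]
orientation: [2.024, 1.804, -0.576]
force: [-0.3, -0.6, -1.2]
opening: 0.0932
gripper_force: 0.0
0.67 [275.6, 161.5, 351.1, 230.6] (array([ 0.5300632 ,  0.1262216 , -0.11713105]), np.float64(0.02825947334617851))
row [-0.101   0.0007  0.057 ] [-8.000e-04  3.171e-01 -1.000e-04] deg 57.1
```

```bash
python3 -m handwheel '[[-1,-0.017,0,0.01,0,0.0528,0],[-1,-0.034,0,0.015,0,0.1057,0],[-1,-0.051,0,0.02,0,0.1585,0],[-1,-0.068,0,0.03,0,0.2114,0],[-1,-0.085,0,0.045,0,0.2642,0],[-1,-0.101,0.0007,0.057,0,0.317,0],[-1,-0.101,0.0007,0.057,0,0.317,0],[-1,-0.101,0.0007,0.057,0,0.317,0]]'
python3 - <<'E'
from h import *
T=tool(-.115,-np.radians(25)); z=T.apply([0,0,1]); C=np.array([.5303,.126,.027])
st=robot.read_state();p=robot.read_camera('wrist');c=cam(p,st)
for r in robot.regions_of(p,'speaker_center')[:1]:
    print(r['conf'],r['rect'],fit([(c,r['mask'])],[.5305,.1263,-.115]))
goto(C+.005*z,T)
E
```

```text
t: 8.93
tool_pos: [0.5245, 0.0758, 0.1357]
orientation: [-2.103, -1.868, -0.463]
force: [-0.8, -0.3, 0.6]
opening: 0.093
gripper_force: 0.0
0.93 [280.4, 160.2, 354.6, 230.7] (array([ 0.52989913,  0.12554046, -0.11533114]), np.float64(0.025244299674267112))
row [-0.0023 -0.0002  0.1251] [-0.0006 -0.0001  0.0002] deg 0.1
```

```bash
python3 -m handwheel '[[-1,-0.0023,0,0.06,0,0,0],[-1,-0.0023,0,0.1,0,0,0],[-1,-0.0023,0,0.1245,0,0,0],[-1,-0.0023,0,0.1245,0,0,0],[0.4,-0.0023,0,0.1245,0,0,0],[0.4,-0.0023,0,0.1245,0,0,0],[0.4,-0.0023,0,0.1245,0,0,0],[0.4,-0.0023,0,0.1245,0,0,0],[1,-0.0023,0,0.1245,0,0,0],[1,-0.0023,0,0.1245,0,0,0]]' 25
python3 - <<'E'
from h import *
st=robot.read_state();print(st['opening'])
T=tool(-.115,-np.radians(25)); z=T.apply([0,0,1]); C=np.array([.5303,.1258,.027])
goto(C+.005*z+[0,0,.09],T)
T=tool(.15,np.radians(35)); z=T.apply([0,0,1]); C=np.array([.567,-.242,.035])
goto(C+.005*z+[-.01,.06,.085],T)
E
```

```text
t: 10.28
tool_pos: [0.5319, 0.1264, 0.0243]
orientation: [-2.101, -1.872, -0.468]
force: [-2.9, -2.3, 6.5]
opening: 0.0597
gripper_force: 25.0
0.05966071330686505
row [ 0.0385 -0.0014 -0.0793] [ 0.0002 -0.0004 -0.    ] deg 0.1
row [-0.2386  0.0613 -0.2127] [-0.0074 -0.3317 -0.0882] deg 61.8
```

```bash
python3 -m handwheel '[[1,0.0385,0,-0.079,0,0,0],[1,0.0385,0,-0.079,0,0,0],[1,-0.02,0.01,-0.11,-0.0012,-0.0553,-0.0147],[1,-0.06,0.02,-0.13,-0.0025,-0.1106,-0.0294],[1,-0.1,0.03,-0.15,-0.0037,-0.1659,-0.0441],[1,-0.15,0.04,-0.17,-0.0049,-0.2211,-0.0588],[1,-0.2,0.05,-0.195,-0.0062,-0.2764,-0.0735],[1,-0.2386,0.061,-0.2127,-0.0074,-0.3317,-0.0882],[1,-0.2386,0.061,-0.2127,-0.0074,-0.3317,-0.0882],[1,-0.2386,0.061,-0.2127,-0.0074,-0.3317,-0.0882],[1,-0.2386,0.061,-0.2127,-0.0074,-0.3317,-0.0882]]' 25
python3 - <<'E'
from h import *
st=robot.read_state();print(st['q'])
p=robot.read_camera('scene');save(p,'s3.png');c=cam(p)
p2=robot.read_camera('wrist');save(p2,'w3.png');c2=cam(p2,st)
T0=R.from_rotvec([-2.101,-1.872,-.468]);off=T0.inv().apply(np.array([.530,.1258,.027])-[.5319,.1264,.0243]);print('off',off)
for n,q,cc in(('s',p,c),('w',p2,c2)):
    for r in robot.regions_of(q,'pad_center')[:3]:
        v,u=np.nonzero(r['mask']); print(n,r['conf'],r['rect'],plane(cc,(u.mean(),v.mean()),.008))
T=tool(.15,np.radians(35));C=np.array([.567,-.242,.035])
for h in(.03,.01,.002,0): goto(C+[0,0,h]-T.apply(off),T)
E
```

```text
t: 11.65
tool_pos: [0.5573, -0.1841, 0.1159]
orientation: [1.714, 1.992, -0.538]
force: [-1.1, 1.0, -2.6]
opening: 0.0599
gripper_force: 25.0
[-0.05650391  0.10252144  1.86645042 -0.66771323  1.13004949  0.07471153]
off [ 0.00040658 -0.00181561 -0.00279254]
s 0.83 [258.6, 207.3, 308.1, 232.4] [ 0.56929815 -0.24428924  0.008     ]
s 0.38 [311.1, 158.4, 317.4, 168.7] [ 0.30710088 -0.22580778  0.008     ]
w 0.93 [269.7, 138.7, 367.7, 196.3] [ 0.56514179 -0.2309279   0.008     ]
w 0.72 [1.2, 105.9, 50.1, 179.1] [ 0.32372485 -0.22573865  0.008     ]
row [-0.0192  0.0029  0.0779] [ 0.0001 -0.0002 -0.    ] deg 0.0
row [-0.0077  0.0029  0.0943] [ 0.0001 -0.0002 -0.    ] deg 0.0
row [-0.0031  0.0029  0.1008] [ 0.0001 -0.0002 -0.    ] deg 0.0
row [-0.002   0.0029  0.1025] [ 0.0001 -0.0002 -0.    ] deg 0.0
```

```bash
python3 - <<'E'
import cv2,numpy as np
a=cv2.resize(cv2.imread('pics/s3.png')[100:300,180:420],None,fx=2,fy=2,interpolation=cv2.INTER_CUBIC)
b=cv2.resize(cv2.imread('pics/w3.png'),(320,200))
o=np.zeros((600,480,3),np.uint8);o[:400]=a;o[400:,:320]=b;cv2.imwrite('pics/c3.png',o)
E
```

```text
(no output)
```

View pics/c3.png

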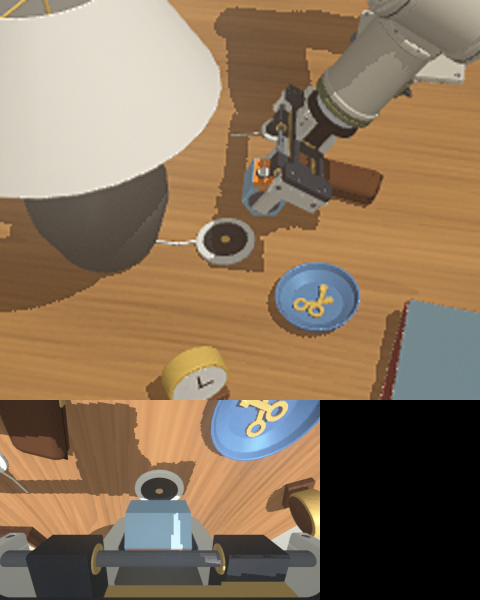

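```bash
python3 - <<'E'
from h import *
st=robot.read_state();p=robot.read_camera('wrist');c=cam(p,st)
def dot(im,u0,v0,r):
    s=im[v0-r:v0+r,u0-r:u0+r].astype(float); m=(s[:,:,0]-s[:,:,2]>60)&(s[:,:,0]>120); v,u=np.nonzero(m); return u.mean()+u0-r,v.mean()+v0-r,m.sum()
a=dot(p['frame'],318,182,9);print(a,plane(c,a[:2],.008))
p=robot.read_camera('scene');b=dot(p['frame'],292,219,5);print(b,plane(cam(p),b[:2],.008))
E
```

```text
(np.float64(318.41747572815535), np.float64(181.9126213592233), np.int64(103)) [ 0.56796383 -0.24475839  0.008     ]
(np.float64(292.2), np.float64(219.0), np.int64(10)) [ 0.56576991 -0.24314732  0.008     ]
```

```bash
python3 -m handwheel '[[1,-0.0204,0.0025,0.04,0,0,0],[1,-0.0204,0.0025,0.0788,0,0,0],[1,-0.0089,0.0025,0.0952,0,0,0],[1,-0.0055,0.0025,0.1,0,0,0],[1,-0.0043,0.0025,0.1017,0,0,0],[1,-0.0043,0.0025,0.1017,0,0,0]]' 25
```

```text
t: 12.7
tool_pos: [0.5694, -0.2447, 0.0354]
orientation: [1.711, 1.992, -0.539]
force: [0.5, 0.4, -1.4]
opening: 0.0595
gripper_force: 25.0
```

```bash
python3 - <<'E'
from h import *
T0=R.from_rotvec([-2.101,-1.872,-.468]);off=T0.inv().apply(np.array([.530,.1258,.027])-[.5319,.1264,.0243])
st=robot.read_state();p2=robot.read_camera('scene');c=cam(p2)
T=tool(.15,np.radians(35));C=np.array([.567,-.2435,.035])
print('est centre',R.from_rotvec(st['orientation']).apply(off)+st['tool_pos']);goto(C-T.apply(off),T)
cv2.imwrite('pics/s4.png',cv2.resize(p2['frame'][180:260,250:340,::-1],None,fx=6,fy=6,interpolation=cv2.INTER_CUBIC))
E
```

```text
est centre [ 0.56732029 -0.24310117  0.03745995]
row [ 0.0014 -0.0004  0.0023] [0.0004 0.0002 0.0002] deg 0.1
```

View pics/s4.png

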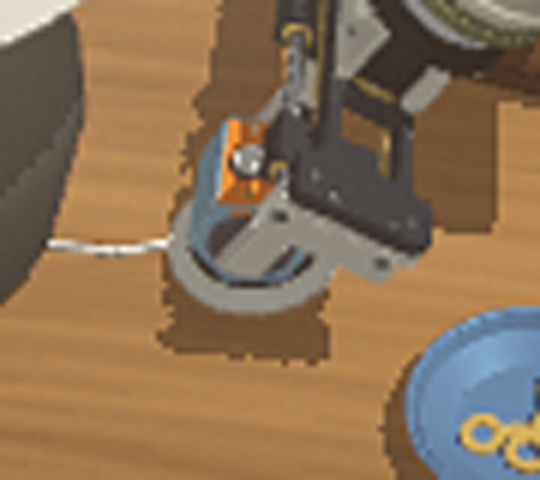

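```bash
python3 -m handwheel '[[1,0.0006,0,0.0008,0,0,0],[1,0.0008,0,0.0012,0,0,0],[1,0.0008,0,0.0012,0,0,0]]' 25
```

```text
t: 13.12
tool_pos: [0.569, -0.2453, 0.0335]
orientation: [1.712, 1.992, -0.54]
force: [-0.6, 2.0, 1.5]
opening: 0.0602
gripper_force: 25.0
```

```bash
python3 -m handwheel '[[1,0.0002,0,0.0004,0,0,0],[1,0.0003,0,0.0004,0,0,0],[1,0.0003,0,0.0004,0,0,0]]' 25
```

```text
t: 13.5
tool_pos: [0.569, -0.2453, 0.0335]
orientation: [1.712, 1.991, -0.541]
force: [-4.8, 4.9, 6.5]
opening: 0.0599
gripper_force: 25.0
```

```bash
python3 -m handwheel '[[0.3,0,0,0,0,0,0],[0,0,0,0,0,0,0],[-1,0,0,0,0,0,0],[-1,0,0,0,0,0,0],[-1,0,0,0,0,0,0],[-1,0,0,-0.05,0,0,0],[-1,0,0,-0.11,0,0,0],[-1,0,0,-0.11,0,0,0],[-1,0,0,-0.11,0,0,0]]'
python3 - <<'E'
from h import *
obs=[];ps={}
for n in('wrist','scene'):
    st=robot.read_state();p=robot.read_camera(n);c=cam(p,st);save(p,n+'5.png')
    r=robot.regions_of(p,'speaker_center')
    if r: print(n,r[0]['conf'],r[0]['rect'],fit([(c,r[0]['mask'])],[.567,-.2435,.15],.035))
    for r in robot.regions_of(p,'power_top')[:2]:
        v,u=np.nonzero(r['mask']);print('btn',r['conf'],r['rect'],plane(c,(u.mean(),v.mean()),.066))
    for r in robot.regions_of(p,'pad_center')[:1]: print('pad',r['conf'],r['rect'])
E
```

```text
t: 14.62
tool_pos: [0.5592, -0.1828, 0.1225]
orientation: [1.712, 1.992, -0.54]
force: [-0.3, -1.1, -0.7]
opening: 0.0927
gripper_force: 0.0
wrist 0.96 [275.5, 161.7, 356.8, 237.6] (array([ 0.56755443, -0.24340498,  0.12993491]), np.float64(0.021369863013698587))
btn 0.55 [305.9, 224.3, 325.8, 234.5] [ 0.56676989 -0.24024471  0.066     ]
pad 0.65 [0.3, 98.5, 60.2, 180.2]
scene 0.97 [279.8, 200.5, 307.2, 226.1] (array([ 0.56501049, -0.23967425,  0.17050391]), np.float64(0.09213051823416507))
pad 0.56 [277.4, 213.0, 305.6, 233.4]
```

```bash
python3 - <<'E'
import cv2,numpy as np
a=cv2.imread('pics/wrist5.png')[90:290,220:420];b=cv2.imread('pics/scene5.png')[180:250,250:320]
cv2.imwrite('pics/c5.png',np.hstack([cv2.resize(x,(400,400),interpolation=cv2.INTER_CUBIC) for x in(a,b)]))
E
```

```text
(no output)
```

View pics/c5.png

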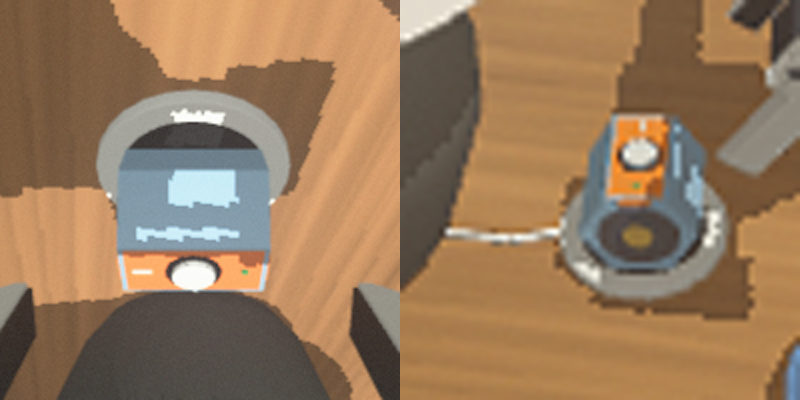

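```bash
python3 - <<'E'
from h import *
T=tool(.15,np.radians(35));B=np.array([.567,-.2433,.066])
for h in(.015,.003,0,-.003,-.004): goto(B+[0,0,h]-T.apply([.0075,0,.014]),T)
E
```

```text
row [-0.0338 -0.0007  0.0542] [-0.0006 -0.0001  0.0003] deg 0.1
row [-0.0269 -0.0007  0.064 ] [-0.0006 -0.0001  0.0003] deg 0.1
row [-0.0252 -0.0006  0.0665] [-0.0006 -0.0001  0.0003] deg 0.1
row [-0.0235 -0.0006  0.0689] [-0.0006 -0.0001  0.0003] deg 0.1
row [-0.0229 -0.0006  0.0697] [-0.0006 -0.0001  0.0003] deg 0.1
```

```bash
python3 -m handwheel '[[1,-0.0338,0,0.02,0,0,0],[1,-0.0338,0,0.02,0,0,0],[1,-0.0338,0,0.02,0,0,0],[1,-0.0338,0,0.02,0,0,0],[1,-0.0338,0,0.02,0,0,0],[1,-0.0338,0,0.0542,0,0,0],[1,-0.0269,0,0.064,0,0,0],[1,-0.0269,0,0.064,0,0,0]]' 20
python3 - <<'E'
from h import *
p=robot.read_camera('scene');cv2.imwrite('pics/c6.png',cv2.resize(p['frame'][180:250,250:320,::-1],(560,560),interpolation=cv2.INTER_CUBIC))
T=tool(.15,np.radians(35));B=np.array([.567,-.2433,.066])
for h in(.003,0): goto(B+[0,0,h]-T.apply([.0075,0,.014]),T)
E
```

```text
t: 16.02
tool_pos: [0.5668, -0.2404, 0.0841]
orientation: [1.713, 1.994, -0.543]
force: [0.3, 0.1, -0.7]
opening: 0.0177
gripper_force: 0.0
row [-0.0004 -0.001   0.0009] [-0.0004 -0.0001  0.0005] deg 0.1
row [ 0.0013 -0.001   0.0033] [-0.0004 -0.0001  0.0005] deg 0.1
```

View pics/c6.png

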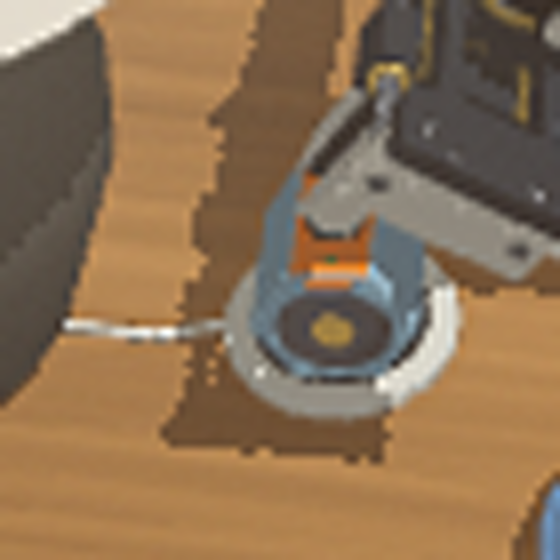

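```bash
python3 -m handwheel '[[1,0,-0.001,0,0,0,0],[1,0,-0.001,0,0,0,0],[1,0,-0.001,0,0,0,0],[1,0.0012,-0.001,0.0017,0,0,0],[1,0.0023,-0.001,0.0033,0,0,0],[1,0.0029,-0.001,0.0041,0,0,0],[1,0.0029,-0.001,0.0041,0,0,0]]' 20
```

```text
t: 16.95
tool_pos: [0.5671, -0.2412, 0.0808]
orientation: [1.712, 1.992, -0.541]
force: [-0.0, -0.3, 3.5]
opening: 0.0004
gripper_force: 1.6
```

```bash
python3 -m handwheel '[[1,0.0006,0,0.0008,0,0,0],[1,0.0011,0,0.0016,0,0,0],[1,0.0011,0,0.0016,0,0,0]]' 20; python3 -m handwheel '[[1,0.0004,0,0.0006,0,0,0],[1,0.0006,0,0.0008,0,0,0],[1,0.0006,0,0.0008,0,0,0]]' 20
```

```text
t: 17.32
tool_pos: [0.5672, -0.2413, 0.0792]
orientation: [1.712, 1.991, -0.541]
force: [-2.2, 1.6, 6.2]
opening: 0.0004
gripper_force: 3.4
t: 17.7
tool_pos: [0.5674, -0.2415, 0.079]
orientation: [1.712, 1.99, -0.541]
force: [-3.8, 1.8, 11.8]
opening: 0.0004
gripper_force: 5.7
```

```bash
python3 -m handwheel '[[1,-0.006,0,-0.008,0,0,0],[1,-0.012,0,-0.02,0,0,0],[1,-0.012,0,-0.07,0,0,0],[1,-0.012,0,-0.12,0,0,0],[1,-0.012,0,-0.12,0,0,0],[1,-0.012,0,-0.12,0,0,0]]' 20
python3 - <<'E'
from h import *
for n in('wrist','scene'):
    st=robot.read_state();p=robot.read_camera(n);c=cam(p,st);save(p,n+'7.png')
    r=robot.regions_of(p,'speaker_center')
    if r: print(n,r[0]['conf'],r[0]['rect'],fit([(c,r[0]['mask'])],[.567,-.2435,.15],.035))
a=cv2.imread('pics/wrist7.png')[90:290,220:420];b=cv2.imread('pics/scene7.png')[180:250,250:320]
cv2.imwrite('pics/c7.png',np.hstack([cv2.resize(x,(400,400),interpolation=cv2.INTER_CUBIC) for x in(a,b)]))
E
```

```text
t: 18.45
tool_pos: [0.558, -0.1826, 0.1826]
orientation: [1.712, 1.993, -0.541]
force: [-0.1, 0.6, 0.3]
opening: 0.0007
gripper_force: 0.0
wrist 0.95 [283.9, 122.0, 348.9, 183.1] (array([ 0.56758261, -0.2430575 ,  0.16153301]), np.float64(0.02390340068999508))
scene 0.6 [279.9, 198.8, 306.3, 228.0] (array([ 0.56474682, -0.24010871,  0.0976959 ]), np.float64(0.14393939393939392))
```

View pics/c7.png

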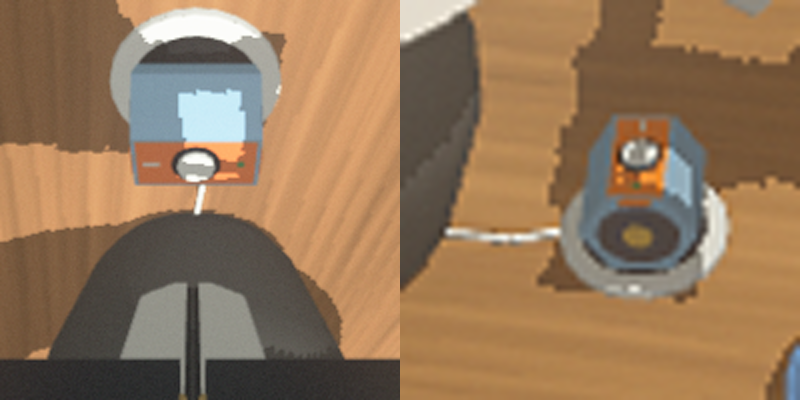

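The button is sprung back out and the speaker sits unmoved on the puck, orange up, with the hand clear. Handing in.

```bash
python3 -c "
from plant import robot
print(robot.close_job())"
```

```text
the job is handed in; nothing more can be done
None
```

The job is handed in: the speaker sits orange side up, about 2 mm from the puck's centre by the wrist camera, and the power button was pressed to its stop (about 12 N). The hand is clear, at about 18.5 s.

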